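Clear the microscope stage and set up the counting tray

ROBOT

A 6-joint arm with a two-finger parallel gripper is mounted at the origin on the work surface. World frame = base frame: x ahead of the robot, y to its left, z up, the work surface at z = 0. Lengths are in m, angles in rad, forces in N, time in s.
With the tool pointing down it reaches from about 0.35 to 0.975 m from the base axis. Payload 4.9 kg.
Tool frame: the origin (TCP) lies on the front face of the gripper's body, between the roots of the fingers; the fingertips stand ctrl.tip_extent ahead of it and the grasp point (between the pads) lies 54 mm ahead of it (ctrl.tip_extent is the distance from the TCP to the fingertips, in m); z points along the fingers, y is the line along which they close (so a half turn about z gives the same grasp; the last joint's range is limited). The gripper opens to 85 mm and grips with 20 to 120 N. Pads are 22 mm wide; open, the fingers measure 114 mm over their backs; the gripper's body (76 mm by 85 mm) begins 54 mm behind the grasp point. The pads swing forward as they close: fully open they stand 13 mm farther back than shut.
Start: joints at [-1.453, 0.053, 1.613, -0, 1.476, -0.119], TCP at [0.147, -0.608, 0.304] pointing down, gripper open.
Joint ranges: [-3.01, 3.01], [-1.01, 2.22], [0.06, 2.58], [-1.02, 4.17], [0.09, 2.62], [-3.14, 3.14]. Speed limits (rad/s): [2.57, 2.57, 3.14, 3.14, 3.14, 3.14].

INTERFACE

Orientations are given as a rotation vector (axis times angle).
In Python, from station import ctrl gives the robot as it stands.
- The arm moves only by the tool apply_moves, never from a script. Its argument "rows" is one flat list of numbers, 6 for each row, row after row: the shift along the tool's x, y, z normalised to -1 to 1, where 1 is 0.6 m, then the turn, a rotation vector about the tool's x, y, z normalised to -1 to 1, where 1 is 90 degrees. A call has 1 to 20 rows; each row is the pose to reach, as a shift and turn from the pose commanded when the call began, along the tool's axes at that moment; what a row does not reach only later rows make up. A row lasts 1/10 s, in which the tool goes at most 50 mm and 8.59 degrees, less where a joint would pass 70% of its speed; a pose out of reach is approached as far as the arm can. A call with a number of a shift or a turn outside -1 to 1 is refused whole. A call with a gripper value outside its range is refused whole. "grip" is the opening, from 0 (shut) to 1 (fully open), set as the call begins (left out, the last holds). The fingers move at their own pace and stop on an object; "grip_force" is the grip in N (left out, the last holds). Time passes only in rows, so rows that repeat a pose let the fingers close. It gives the time, the measured TCP pose, the force, the opening and the grip force at its end, in the units of the state.
- ctrl.get_obs(): the state, without advancing time (a new reading comes with each control period).
- ctrl.get_image(name): name is "scene" or "side" or "wrist"; returns (picture, depth): 480x640x3 uint8, blue, green, red; 480x640 float32, m along the optical axis (not along the pixel's ray), 0 where there is no reading.
- ctrl.camera_model(name): a dict with "mtx" (3x3 intrinsics, pixels), "k1" (the pictures are not rectified: a ray, as slopes to the right and down, at radius r is drawn at 1 + k1 r^2 times it, then the intrinsics apply), "R" (3x3) and "t" (3): a world point X has camera coordinates R X + t; the wrist camera has in their place "tool_from_camera" (4x4, takes a point from camera to tool coordinates, whose origin is the TCP and whose axes are the flange's). Camera axes: x right, y down, z forward; pixel columns grow to the right and rows downward; lengths in m; the calibration is good to about 2 mm. A picture is of the moment at which its call begins: read the wrist's pose just before it. camera_model takes no time and is no camera call.
- ctrl.finish_job(): hands the job in; it is judged then, once.
The state is a dict: "t": time; "q": joint angles; "dq": joint speeds; "effort": joint torques, N m; "tool_pos": TCP position; "tool_rot": TCP orientation; "contact_force": force on the tool from outside, world axes, zero at the start; "wrist_torque": the same for the moment, N m; "opening": finger opening in m; "grip_force": force on a finger pad.
Only numpy, scipy, OpenCV 4.12 (cv2) and the standard library are available. Lean on these libraries where they do the work, as an engineer would, in place of code of your own. Each camera call takes 0.05 s, during which the arm holds its last target. There are 200 camera calls.

TASK

Get the microscope ready for the next plankton count: lift the red-capped sample jar off the stage and stand it upright on the red mat, then lay the counting tray flat on the stage, centred under the lens and square to the microscope with its long side running left-right as the operator sees it (parallel to the lamp slider's track), and push the orange lamp slider up to full brightness, away from the robot. Set jar and tray down rather than dropping them, keep the jar upright all the way, do not bump the microscope head, and leave the other jars and the blue case where they are.

Things in the scene. Friction and masses are not known exactly. Their poses are not given: they have to be found in the camera images.
- stage_center (a point): Centre of the round glass stage (dark ring 120 mm across), on its surface under the lens, flush with the fixed white base's flat top, 60 mm above the table. Axes of the microscope: z up, x its left-right, away from the robot (turned 10 to 35 degrees to its left), -y towards the operator (eyepieces), +y towards the column. The base reaches 105 mm either way along x, 135 mm to -y, 175 mm to +y.
- lens_bottom (a point): Centre of the front lens's underside, 155 mm above the stage. The mount is 50 mm across; the head widens above it: 68 mm at 180 mm over the stage, 92 mm from 235 mm up, a 108 mm ring 241 to 269 mm up, side knobs reaching 62 mm along x at 288 mm up. So the tool comes in under it tilted, from the -x side.
- scope_head: The whole fixed microscope head; origin on the table below the stage centre, axes as stage_center. Eyepieces stick out to -y, 350 to 480 mm above the table, ends 90 to 130 mm from the lens axis. Focus knobs at y = +135 mm reach 71 mm either way along x, 281 to 329 mm above the table. The column, 45 by 35 mm on a 75 by 55 mm foot, stands at y = +140 mm, 410 mm high.
- jar_center (a point): Centre, half-way up, of the sample jar with the red cap: upright cylinder 40 mm across and 60 mm high, about 60 to 130 g, starting on the stage near its centre. z is its axis.
- mat_center (a point): Centre of the top of the fixed red non-slip mat, 180 mm (its x) by 140 mm (its y), 3 mm thick, flat on the table. The half nearer the robot (its -x half) is free, the other half holds two jars.
- tray_center (a point): Centre, half-way up, of the counting tray: flat open box with dark grey walls and a pale floor, 90 mm long (its x), 54 mm wide (its y), 18 mm high, walls 4 mm thick, about 50 to 100 g, starting flat on the table. Either end may be put to either side.
- dimmer (a joint): Lamp slider on the base: 0 at the dim end (nearest the robot), 0.034 m at full brightness (stop). It slides along the microscope's +x, stays where it is left and takes about 1.2 N to push.
- dimmer_grip (a point): Centre of the orange grip of the lamp slider, 10 mm (along its travel) by 18 mm by 12 mm high, its top 13.5 mm above the base's top; on the operator's side of the stage (112 mm from the stage centre towards -y). It moves with the slider.
- white_jar_center (a point): Centre of a white-capped jar, 40 mm across and 60 mm high, on the far half of the red mat: leave alone.
- amber_jar_center (a point): Centre of an amber jar with black cap, 35 mm across and 68 mm high, on the far half of the red mat: leave alone.
- case_center (a point): Centre of the blue instrument case, 70 mm (its x) by 150 mm (its y) by 32 mm high, on the table: leave alone.
Mind the look-alikes: they are no part of the job. Leave any turquoise or yellow look-alike of the part that bears jar_center alone.

How it is judged:
By the outcome, as a careful person would: the job done as asked, in the order asked, and still so for the second after the job is handed in, with the robot touching nothing.
It also fails if it takes over 67 s, if anything falls off the work surface, if the arm or the gripper's body presses on something with over 40 N, if the wrist force passes 120 N, or if a joint passes its speed limit or range.

## Working session

There is one attempt and no reset: what is moved stays moved. The work goes in short steps, Python scripts to look and compute and a tool call to move; the robot and the scene stay as the last step left them, time stands still between calls to the robot, and variables do not carry over. Pictures are saved under pics/ and viewed, at most 13 in all, crops included, and the job is handed in when it is done.

Besides the shell and the picture viewer there is one more tool, called after "Emit:" by a JSON object that holds its "fn" and its "kwargs". apply_moves: Moves the arm, as the interface text tells. Its arguments: {"type":"object","properties":{"rows":{"type":"array","items":{"type":"number"}},"grip":{"type":"number"},"grip_force":{"type":"number"}},"required":["rows"]}

```bash
ls; mkdir -p pics; python3 - <<'E'
from station import ctrl
import cv2,numpy as np
o=ctrl.get_obs();print(o['t'],o['tool_pos'],o['tool_rot'],o['opening'],ctrl.tip_extent)
for n in('scene','side'):
    p,d=ctrl.get_image(n);cv2.imwrite(f'pics/{n}0.png',p);np.save(f'pics/{n}0.npy',d)
for n in('scene','side','wrist'):print(n,ctrl.camera_model(n))
E
```

```text
pics
0.0 [ 0.14657692 -0.60707569  0.30263921] [-3.11752157e+00 -3.70894194e-01 -7.20852293e-06] 0.08572629263001849 0.0726
scene {'mtx': array([[563.82084835,   0.        , 319.89501994],
       [  0.        , 563.82084835, 235.36927542],
       [  0.        ,   0.        ,   1.        ]]), 'k1': -0.0866583047060558, 'R': array([[-0.09430198,  0.99553826, -0.00327275],
       [ 0.74769326,  0.06865367, -0.66048577],
       [-0.65731417, -0.06473213, -0.75083143]]), 't': array([ 0.17212182, -0.29428692,  1.47901051])}
side {'mtx': array([[618.08967977,   0.        , 313.35783606],
       [  0.        , 618.08967977, 236.23563113],
       [  0.        ,   0.        ,   1.        ]]), 'k1': -0.06797463199178796, 'R': array([[ 0.9919334 , -0.12665542, -0.00515184],
       [-0.07119298, -0.52301762, -0.84934335],
       [ 0.10487944,  0.84285881, -0.52781562]]), 't': array([-0.54753903,  0.10389266,  1.22365959])}
wrist {'mtx': array([[373.54484592,   0.        , 313.3482703 ],
       [  0.        , 373.54484592, 245.80816814],
       [  0.        ,   0.        ,   1.        ]]), 'k1': -0.031134780134954115, 'tool_from_camera': array([[-7.74623722e-04, -9.48582936e-01, -3.16527746e-01,
         8.20404547e-02],
       [ 9.99999525e-01, -9.22263066e-04,  3.16622016e-04,
        -6.00335884e-04],
       [-5.92264091e-04, -3.16527350e-01,  9.48583199e-01,
        -6.88373377e-02],
       [ 0.00000000e+00,  0.00000000e+00,  0.00000000e+00,
         1.00000000e+00]])}
```

View pics/scene0.png

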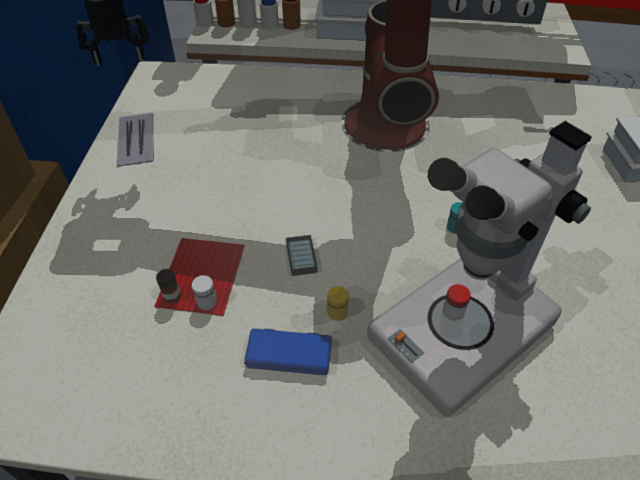

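View pics/side0.png

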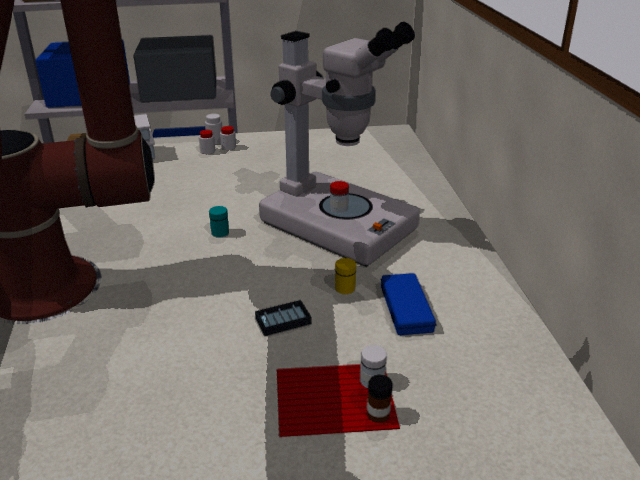

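The scene picture shows the red-capped jar on the stage at (458,300), with the turquoise jar (455,218) and yellow jar (338,303) as look-alikes. Other red caps sit off the table at the back. The tray is at (301,255), the mat at (205,275), the case at (289,352) and the orange slider at (400,337). The side picture agrees: jar (340,193), tray (283,317), slider (378,227).

```bash
cat > h.py <<'E'
import numpy as np,cv2
from station import ctrl
from scipy.spatial.transform import Rotation as Ro
def cam(n,obs=None):
    m=ctrl.camera_model(n)
    if 'R' in m: return m['mtx'],m['k1'],m['R'].T,-m['R'].T@m['t']
    T=np.eye(4);T[:3,:3]=Ro.from_rotvec(obs['tool_rot']).as_matrix();T[:3,3]=obs['tool_pos']
    T=T@m['tool_from_camera'];return m['mtx'],m['k1'],T[:3,:3],T[:3,3]
def rays(n,px,obs=None):
    K,k1,R,c=cam(n,obs);px=np.asarray(px,float).reshape(-1,1,2)
    u=cv2.undistortPoints(px,K,np.array([k1,0,0,0,0.]))[:,0]
    return np.c_[u,np.ones(len(u))]@R.T,c
def plane(n,px,z,obs=None):
    d,c=rays(n,px,obs);return c+d*((z-c[2])/d[:,2])[:,None]
def cloud(n,mask,dep,obs=None):
    v,u=np.nonzero(mask&(dep>0));d,c=rays(n,np.c_[u,v],obs);return c+d*dep[v,u][:,None],np.c_[u,v]
def rect(P):
    (c,(w,h),a)=cv2.minAreaRect((P[:,:2]*1000).astype(np.float32))
    if w<h:w,h,a=h,w,a+90
    return np.round(c,1),round(w,1),round(h,1),round((a+90)%180-90,1)  # a: dir of long side, deg
def circ(P):
    A=np.c_[2*P[:,:2],np.ones(len(P))];s=np.linalg.lstsq(A,(P[:,:2]**2).sum(1),rcond=None)[0]
    return s[:2],np.sqrt(s[2]+s[0]**2+s[1]**2)
def big(m):
    n,l,s,_=cv2.connectedComponentsWithStats(m.astype(np.uint8));return l==1+np.argmax(s[1:,4])
E
cat > m1.py <<'E'
from h import *
for n in('scene','side'):
    p=cv2.imread(f'pics/{n}0.png');d=np.load(f'pics/{n}0.npy')
    hsv=cv2.cvtColor(p,cv2.COLOR_BGR2HSV);H,S,V=cv2.split(hsv)
    yy,xx=np.mgrid[:480,:640]
    def win(a,b,c,e):return(xx>=a)&(xx<c)&(yy>=b)&(yy<e)
    W={'scene':dict(jar=(435,275,485,335),tray=(275,225,330,285),mat=(145,230,260,325),dim=(385,325,412,348),base=(360,250,570,415),case=(235,320,340,380)),
       'side':dict(jar=(320,175,360,220),tray=(245,295,320,340),mat=(265,355,410,440),dim=(368,218,386,234),base=(250,170,425,265),case=(375,265,440,340))}[n]
    red=((H<8)|(H>172))&(S>150)&(V>50)
    print('==',n)
    P,_=cloud(n,big(red&win(*W['jar'])),d);print('jarcap',P.mean(0),P.min(0),P.max(0))
    t=P[P[:,2]>np.percentile(P[:,2],95)-.004];print(' top',rect(t),np.median(t[:,2]))
    m=big(red&win(*W['mat']));P=plane(n,np.argwhere(m)[:,::-1],.003);print('mat',rect(P))
    m=big((V<95)&(S<110)&win(*W['tray']));P=plane(n,np.argwhere(m)[:,::-1],.018);print('tray@18',rect(P));P,_=cloud(n,m,d);print(' cloud',rect(P[P[:,2]>.012]),np.percentile(P[:,2],[5,50,95]))
    m=big((H<20)&(S>150)&(V>100)&win(*W['dim']));P,_=cloud(n,m,d);print('dim',P.mean(0),np.percentile(P[:,2],[5,95]),m.sum());print(' top',rect(P[P[:,2]>.068]))
    P,_=cloud(n,win(*W['base']),d);P=P[abs(P[:,2]-.06)<.004];print('base',rect(P),np.median(P[:,2]))
    P,uv=cloud(n,win(*W['base'])&(V<75),d);q=P[abs(P[:,2]-.06)<.005]
    c=np.median(q[:,:2],0)
    for _ in range(8):
        r=np.hypot(*(q[:,:2]-c).T);s=q[(abs(r-.056)<.02)] if _<3 else q[abs(r-.057)<.008];c,rr=circ(s)
    print('ring',c,rr,len(s))
    m=big((H>100)&(H<130)&(S>150)&win(*W['case']));P,_=cloud(n,m,d);print('case',rect(P[P[:,2]>.025]))
E
python3 m1.py
```

```text
== scene
jarcap [0.62500233 0.12808591 0.11957314] [0.58542395 0.10895052 0.06100612] [0.6422418  0.1623512  0.12530297]
 top (array([623.5, 128.6]), 37.3, 36.4, 50.0) 0.12112953663316628
mat (array([ 535.5, -390. ]), 178.1, 92.0, -3.0)
tray@18 (array([ 477. , -163.4]), 103.4, 64.0, 14.9)
 cloud (array([ 472.4, -168.3]), 93.8, 54.2, 14.6) [0.00112429 0.01205439 0.02053407]
dim [0.68790032 0.03147919 0.07469462] [0.07174395 0.07670034] 41
 top (array([687.3,  32.2]), 16.5, 9.9, -39.4)
base (array([627.1, 154.6]), 307.6, 206.0, -46.2) 0.06083717175483366
ring [0.63859366 0.14095402] 0.055817883363359695 587
case (array([ 704.2, -162.8]), 145.9, 69.7, 89.7)
== side
jarcap [0.62357832 0.12341433 0.11774234] [0.60503843 0.10260726 0.06121882] [0.64427098 0.26147041 0.12402774]
 top (array([624.9, 126.7]), 41.5, 39.4, -58.0) 0.1213641547770446
mat (array([ 539.1, -365.1]), 180.2, 141.9, -2.8)
tray@18 (array([ 477.1, -188.1]), 110.6, 98.3, -78.2)
 cloud (array([ 474.2, -167.2]), 91.0, 60.0, 14.1) [-2.90525136e-05  8.39977530e-03  1.96659058e-02]
dim [0.68966383 0.03135959 0.07452245] [0.07214862 0.07650461] 21
 top (array([689.7,  31.5]), 19.2, 8.9, -74.5)
base (array([601.9, 116.6]), 323.7, 301.2, -46.3) 0.06132696488390954
ring [0.64304368 0.1428098 ] 0.05636914260698012 294
case (array([ 704.2, -165.2]), 151.1, 70.4, 89.4)
```

```bash
cat >> h.py <<'E'
S=np.array([.641,.1405]);PH=43.8
def sm(x,y,z=0):  # scope frame (mm, above stage) -> world m
    a=np.deg2rad(PH);return np.array([S[0]+(x*np.cos(a)-y*np.sin(a))/1e3,S[1]+(x*np.sin(a)+y*np.cos(a))/1e3,.06+z/1e3])
def pose(G,head,tilt,off=.054):
    t=np.deg2rad(tilt);R=np.array([[-np.cos(t),0,np.sin(t)],[0,1,0],[-np.sin(t),0,-np.cos(t)]])
    R=Ro.from_euler('z',head,degrees=True)*Ro.from_matrix(R);return np.asarray(G)-off*R.as_matrix()[:,2],R
def step(p0,R0,p1,R1):
    s=R0.inv().apply(p1-p0)/.6;r=(R0.inv()*R1).as_rotvec()/(np.pi/2);print(np.round(s,4).tolist(),np.round(r,4).tolist(),'dist',round(np.linalg.norm(p1-p0)*1e3,1),'rows>=',round(max(np.linalg.norm(p1-p0)/.05,np.linalg.norm(r)*90/8.59),1))
def chain(*T):
    o=ctrl.get_obs();p,R=o['tool_pos'],Ro.from_rotvec(o['tool_rot'])
    for t in T:
        q=pose(*t);step(p,R,*q);p,R=q
E
python3 - <<'E'
from h import *
chain(((.35,-.5,.33),-91,0),((.45,-.2,.33),-22,20),(sm(-200,2.4,75),PH,45),(sm(-110,2.4,35),PH,45),(sm(-21,2.4,35),PH,45))
E
```

```text
[0.3715, -0.0943, -0.1351] [-0.0009, -0.0009, -0.8381] dist 243.8 rows>= 8.8
[0.5139, 0.1292, 0.0054] [-0.1337, -0.1946, -0.7585] dist 317.9 rows>= 8.3
[0.1681, 0.285, 0.3069] [-0.3957, -0.2464, -0.6211] dist 270.8 rows>= 8.1
[-0.0589, 0.0, 0.1532] [0.0, 0.0, 0.0] dist 98.5 rows>= 2.0
[-0.1049, -0.0, 0.1049] [0.0, 0.0, 0.0] dist 89.0 rows>= 1.8
```

Emit:
{"fn": "apply_moves", "kwargs": {"rows": [0.37,-0.094,-0.135,0,0,-0.838,0.37,-0.094,-0.135,0,0,-0.838,0.37,-0.094,-0.135,0,0,-0.838,0.37,-0.094,-0.135,0,0,-0.838,0.37,-0.094,-0.135,0,0,-0.838,0.37,-0.094,-0.135,0,0,-0.838,0.37,-0.094,-0.135,0,0,-0.838,0.37,-0.094,-0.135,0,0,-0.838,0.37,-0.094,-0.135,0,0,-0.838,0.37,-0.094,-0.135,0,0,-0.838], "grip": 1}}

```text
t: 1.1
tool_pos: [0.3492, -0.5004, 0.3842]
tool_rot: [-2.24, -2.201, -0.001]
contact_force: [0.4, 0.0, 0.5]
opening: 0.0852
grip_force: 0.0
```

Emit:
{"fn": "apply_moves", "kwargs": {"rows": [0.514,0.129,0.005,-0.134,-0.195,-0.758,0.514,0.129,0.005,-0.134,-0.195,-0.758,0.514,0.129,0.005,-0.134,-0.195,-0.758,0.514,0.129,0.005,-0.134,-0.195,-0.758,0.514,0.129,0.005,-0.134,-0.195,-0.758,0.514,0.129,0.005,-0.134,-0.195,-0.758,0.514,0.129,0.005,-0.134,-0.195,-0.758,0.514,0.129,0.005,-0.134,-0.195,-0.758,0.514,0.129,0.005,-0.134,-0.195,-0.758,0.514,0.129,0.005,-0.134,-0.195,-0.758]}}

```text
t: 2.1
tool_pos: [0.4317, -0.1933, 0.3816]
tool_rot: [0.538, 2.745, -0.094]
contact_force: [-0.2, -0.6, 0.3]
opening: 0.0854
grip_force: 0.0
```

Emit:
{"fn": "apply_moves", "kwargs": {"rows": [0.168,0.285,0.307,-0.396,-0.246,-0.621,0.168,0.285,0.307,-0.396,-0.246,-0.621,0.168,0.285,0.307,-0.396,-0.246,-0.621,0.168,0.285,0.307,-0.396,-0.246,-0.621,0.168,0.285,0.307,-0.396,-0.246,-0.621,0.168,0.285,0.307,-0.396,-0.246,-0.621,0.168,0.285,0.307,-0.396,-0.246,-0.621,0.168,0.285,0.307,-0.396,-0.246,-0.621,0.168,0.285,0.307,-0.396,-0.246,-0.621,0.168,0.285,0.307,-0.396,-0.246,-0.621]}}

```text
t: 3.1
tool_pos: [0.4681, -0.0097, 0.189]
tool_rot: [-0.873, 2.244, 0.359]
contact_force: [0.6, -0.2, 0.7]
opening: 0.0852
grip_force: 0.0
```

```bash
python3 - <<'E'
from h import *
o=ctrl.get_obs();p,d=ctrl.get_image('wrist');cv2.imwrite('pics/w1.png',p);np.save('pics/w1.npy',d)
print(o['q'],o['tool_pos'],pose(sm(-200,2.4,75),PH,45)[0])
H,Sx,V=cv2.split(cv2.cvtColor(p,cv2.COLOR_BGR2HSV));red=((H<8)|(H>172))&(Sx>150)&(V>50)
m=big(red);P,uv=cloud('wrist',m,d,o);print(uv.mean(0),P.mean(0),P.min(0),P.max(0));t=P[P[:,2]>np.percentile(P[:,2],95)-.004]
print('top',rect(t),np.median(t[:,2]))
chain((sm(-200,2.4,75),PH,45))
E
```

```text
[-0.48440837 -0.41997914  2.32222833  0.82111532  1.10390412 -3.1331465 ] [ 0.46813553 -0.00969513  0.18903487] [ 0.46742729 -0.02262504  0.17318377]
[309.54898336 345.94731978] [0.61390601 0.12095054 0.11362958] [0.60226159 0.10864562 0.10440219] [0.63823893 0.14475959 0.11896328]
top (array([620.6, 126.8]), 36.7, 34.3, -70.1) 0.11837600456981183
[0.029, -0.0156, 0.0081] [-0.0058, -0.0135, -0.0118] dist 20.3 rows>= 0.4
```

View pics/w1.png

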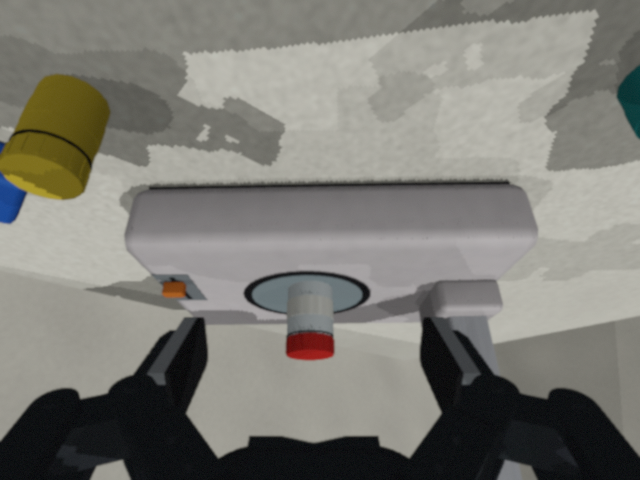

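```bash
python3 - <<'E'
from h import *
chain((sm(-110,3,40),PH,45),(sm(-22,3,34),PH,45))
E
```

```text
[-0.0389, -0.012, 0.154] [-0.0058, -0.0135, -0.0118] dist 95.6 rows>= 1.9
[-0.0966, -0.0, 0.1108] [0.0, 0.0, 0.0] dist 88.2 rows>= 1.8
```

Emit:
{"fn": "apply_moves", "kwargs": {"rows": [-0.013,-0.004,0.051,-0.002,-0.004,-0.004,-0.026,-0.008,0.102,-0.004,-0.009,-0.008,-0.039,-0.012,0.154,-0.006,-0.0135,-0.012,-0.039,-0.012,0.154,-0.006,-0.0135,-0.012,-0.039,-0.012,0.154,-0.006,-0.0135,-0.012]}}

```text
t: 3.65
tool_pos: [0.5319, 0.0479, 0.1467]
tool_rot: [-0.885, 2.235, 0.368]
contact_force: [0.0, -0.9, 0.9]
opening: 0.0855
grip_force: 0.0
```

```bash
python3 - <<'E'
from h import *
o=ctrl.get_obs();print(o['q'],o['t'])
chain((sm(-22,3,34),PH,45))
E
```

```text
[-0.29321362 -0.17725253  2.21976557  0.89668219  0.88821962 -3.13417624] 3.65
[-0.0821, -0.0086, 0.1133] [-0.0002, -0.01, -0.0065] dist 84.1 rows>= 1.7
```

Emit:
{"fn": "apply_moves", "kwargs": {"rows": [-0.0164,-0.0017,0.0227,0,-0.002,-0.0013,-0.0328,-0.0034,0.0453,0,-0.004,-0.0026,-0.0493,-0.0052,0.068,0,-0.006,-0.004,-0.0657,-0.0069,0.0906,0,-0.008,-0.005,-0.082,-0.0086,0.1133,0,-0.01,-0.0065,-0.082,-0.0086,0.1133,0,-0.01,-0.0065,-0.082,-0.0086,0.1133,0,-0.01,-0.0065]}}

```text
t: 4.35
tool_pos: [0.5956, 0.0998, 0.1333]
tool_rot: [-0.889, 2.214, 0.367]
contact_force: [-0.8, -0.1, 0.4]
opening: 0.0855
grip_force: 0.0
```

```bash
python3 - <<'E'
from h import *
o=ctrl.get_obs();print(o['q'],o['t'],o['contact_force'])
chain((sm(-22,3,34),PH,45))
p,d=ctrl.get_image('wrist');cv2.imwrite('pics/w2.png',p)
R=Ro.from_rotvec(o['tool_rot']).as_matrix();print(R)
H,Sx,V=cv2.split(cv2.cvtColor(p,cv2.COLOR_BGR2HSV));m=big(((H<8)|(H>172))&(Sx>150)&(V>50));P,uv=cloud('wrist',m,d,o)
Q=(P-o['tool_pos'])@R;print('cap in tool',Q.mean(0),Q.min(0),Q.max(0),P.mean(0),P[:,2].max())
E
```

```text
[-1.54665146e-01  2.87403776e-03  2.08554880e+00  9.51609367e-01
  7.60880169e-01 -3.10982420e+00] 4.35 [-0.82510113 -0.12939989  0.38909856]
[0.0005, 0.0016, 0.0022] [-0.0015, 0.0009, -0.0001] dist 1.7 rows>= 0.0
[[-0.50975374 -0.69087525  0.51268169]
 [-0.48865306  0.7229723   0.48839456]
 [-0.70807437 -0.00156252 -0.70613613]]
cap in tool [-0.00251669  0.00237312  0.03267633] [-0.02394275 -0.01680737  0.0250973 ] [0.0058183  0.02213288 0.04528742] [0.61199633 0.11872743 0.11205001] 0.11868637471418067
```

Emit:
{"fn": "apply_moves", "kwargs": {"rows": [0.0005,0.004,0.002,0,0,0,0.0005,0.004,0.002,0,0,0]}}

```text
t: 4.6
tool_pos: [0.594, 0.1023, 0.1315]
tool_rot: [-0.888, 2.215, 0.368]
contact_force: [0.3, 0.0, 0.5]
opening: 0.0853
grip_force: 0.0
```

Emit:
{"fn": "apply_moves", "kwargs": {"rows": [0,0,0,0,0,0,0,0,0,0,0,0,0,0,0,0,0,0,0,0,0,0,0,0,0,0,0,0,0,0,0,0,0,0,0,0,0,0,0,0,0,0,0,0,0,0,0,0], "grip": 0, "grip_force": 35}}

```text
t: 5.4
tool_pos: [0.5947, 0.1025, 0.1317]
tool_rot: [-0.889, 2.214, 0.368]
contact_force: [0.7, -1.0, 1.3]
opening: 0.039
grip_force: 35.2
```

```bash
python3 - <<'E'
from h import *
print(ctrl.get_obs()['q'])
chain((sm(-22,3,34+25),PH,45),(sm(-130,3,34+60),PH,45))
E
```

```text
[-0.14956586  0.00411405  2.08763246  0.95420262  0.7560767  -3.10964921]
[-0.0294, -0.0027, -0.0306] [-0.001, 0.0008, -0.0003] dist 25.5 rows>= 0.5
[0.086, 0.0, -0.1685] [0.0, 0.0, 0.0] dist 113.5 rows>= 2.3
```

Emit:
{"fn": "apply_moves", "kwargs": {"rows": [-0.01,0,-0.01,0,0,0,-0.02,0,-0.02,0,0,0,-0.0295,0,-0.0295,0,0,0,-0.0295,0,-0.0295,0,0,0]}}

```text
t: 5.8
tool_pos: [0.5955, 0.1025, 0.1589]
tool_rot: [-0.889, 2.211, 0.366]
contact_force: [0.3, 0.6, -0.0]
opening: 0.039
grip_force: 35.2
```

```bash
python3 - <<'E'
from h import *
o=ctrl.get_obs();print(o['q'],o['opening'],o['contact_force'])
chain((sm(-120,3,34+35),28,45),((.44,-.12,.22),10,45),((.485,-.363,.17),-25,45),((.494,-.363,.003+.036),-25,45))
E
```

```text
[-0.14940319 -0.04362128  2.07988531  0.91119899  0.78725856 -3.04945449] 0.03904416563144524 [ 0.28796643  0.6413229  -0.01821412]
[0.1049, 0.0153, -0.1252] [0.1223, 0.0024, 0.1248] dist 98.4 rows>= 2.0
[0.1068, -0.1568, -0.3213] [0.1414, 0.0, 0.1414] dist 223.9 rows>= 4.5
[0.0483, -0.3754, 0.0696] [0.275, 0.0, 0.275] dist 230.9 rows>= 4.6
[0.1448, 0.0063, 0.164] [0.0, 0.0, 0.0] dist 131.3 rows>= 2.6
```

Emit:
{"fn": "apply_moves", "kwargs": {"rows": [0.026,0.004,-0.031,0.031,0,0.031,0.052,0.008,-0.063,0.061,0.001,0.062,0.079,0.012,-0.094,0.092,0.002,0.094,0.105,0.015,-0.125,0.122,0.002,0.125,0.105,0.015,-0.125,0.122,0.002,0.125]}}

```text
t: 6.3
tool_pos: [0.516, 0.0412, 0.1643]
tool_rot: [-0.571, 2.302, 0.239]
contact_force: [0.1, 0.4, -0.6]
opening: 0.0393
grip_force: 35.6
```

Emit:
{"fn": "apply_moves", "kwargs": {"rows": [0.018,-0.026,-0.054,0.024,0,0.024,0.036,-0.052,-0.107,0.047,0,0.047,0.053,-0.078,-0.161,0.071,0,0.071,0.071,-0.105,-0.214,0.094,0,0.094,0.089,-0.131,-0.268,0.118,0,0.118,0.107,-0.157,-0.321,0.141,0,0.141,0.107,-0.157,-0.321,0.141,0,0.141]}}

```text
t: 7.0
tool_pos: [0.4017, -0.1302, 0.2596]
tool_rot: [-0.201, 2.348, 0.078]
contact_force: [1.0, 0.2, 0.6]
opening: 0.0393
grip_force: 35.8
```

```bash
python3 - <<'E'
from h import *
o=ctrl.get_obs();print(o['q'],o['opening'],o['contact_force'])
chain(((.485,-.363,.17),-25,45),((.494,-.363,.003+.036),-25,45))
E
```

```text
[-0.790051   -0.83113858  2.44124348  0.69723713  1.11975081 -2.71177062] 0.03928290892677553 [0.97960845 0.18760276 0.62058169]
[0.0483, -0.3693, 0.0751] [0.2711, 0.0013, 0.2744] dist 228.0 rows>= 4.6
[0.1448, 0.0063, 0.164] [0.0, 0.0, 0.0] dist 131.3 rows>= 2.6
```

Emit:
{"fn": "apply_moves", "kwargs": {"rows": [0.008,-0.062,0.012,0.045,0,0.046,0.016,-0.123,0.025,0.09,0,0.091,0.024,-0.185,0.037,0.136,0,0.137,0.032,-0.246,0.05,0.181,0,0.183,0.04,-0.308,0.063,0.226,0,0.229,0.048,-0.369,0.075,0.271,0.001,0.274,0.048,-0.369,0.075,0.271,0.001,0.274,0.048,-0.369,0.075,0.271,0.001,0.274]}}

```text
t: 7.8
tool_pos: [0.4524, -0.3421, 0.2019]
tool_rot: [0.506, 2.32, -0.201]
contact_force: [-0.7, -0.1, -0.5]
opening: 0.039
grip_force: 35.7
```

```bash
python3 - <<'E'
from h import *
o=ctrl.get_obs();print(o['q'],o['opening'],o['contact_force'])
p,d=ctrl.get_image('side');cv2.imwrite('pics/s2.png',p[120:470,150:640])
H,Sx,V=cv2.split(cv2.cvtColor(p,cv2.COLOR_BGR2HSV));red=((H<8)|(H>172))&(Sx>150)&(V>50)
yy,xx=np.mgrid[:480,:640];P,_=cloud('side',red&(yy>150),d);c=P[(P[:,2]>.12)&(P[:,2]<.3)&(P[:,1]<-.25)];print('cap',c.mean(0),c.min(0),c.max(0),len(c))
f=P[(P[:,2]<.012)&(P[:,1]<-.2)];print('mat',rect(f))
chain(((.494,-.363,.039),-25,45))
E
```

```text
[-0.89762866 -0.28609285  2.20425669  0.60968311  0.59344252 -2.44084914] 0.03896886672643352 [-0.69910033 -0.05144492 -0.46384477]
cap [ 0.48911286 -0.36317592  0.18946103] [ 0.34909513 -0.37932778  0.17633308] [ 0.50865567 -0.32718574  0.29973548] 545
mat (array([ 539.7, -366.5]), 181.0, 142.5, -2.9)
[0.1364, -0.0034, 0.1588] [0.0056, -0.0048, 0.0024] dist 125.6 rows>= 2.5
```

View pics/s2.png

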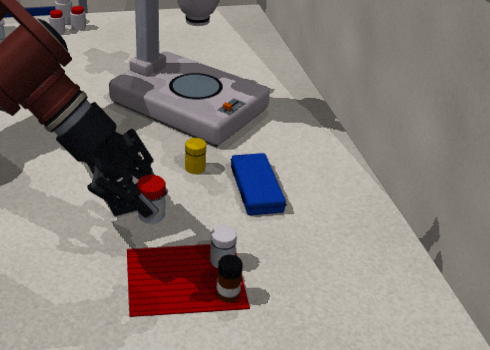

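Emit:
{"fn": "apply_moves", "kwargs": {"rows": [0.025,-0.001,0.03,0,0,0,0.05,-0.001,0.06,0.002,-0.002,0.001,0.075,-0.002,0.09,0.003,-0.003,0.002,0.1,-0.003,0.12,0.005,-0.004,0.002,0.1246,-0.003,0.147,0.0056,-0.0048,0.0024,0.1246,-0.003,0.147,0.0056,-0.0048,0.0024]}}

```text
t: 8.45
tool_pos: [0.4581, -0.3452, 0.0849]
tool_rot: [0.514, 2.313, -0.209]
contact_force: [-0.5, 0.0, -0.8]
opening: 0.0388
grip_force: 35.8
```

Emit:
{"fn": "apply_moves", "kwargs": {"rows": [0.004,0,0.004,0,0,0,0.008,0,0.008,0,0,0,0.011,0,0.011,0,0,0,0.013,0,0.013,0,0,0,0.013,0,0.013,0,0,0]}}

```text
t: 8.95
tool_pos: [0.4592, -0.348, 0.0773]
tool_rot: [0.514, 2.308, -0.215]
contact_force: [1.2, -0.0, -0.5]
opening: 0.039
grip_force: 35.8
```

Emit:
{"fn": "apply_moves", "kwargs": {"rows": [0.0015,0,0.0015,0,0,0,0.003,0,0.003,0,0,0,0.003,0,0.003,0,0,0]}}

```text
t: 9.25
tool_pos: [0.4593, -0.3481, 0.0747]
tool_rot: [0.514, 2.308, -0.215]
contact_force: [0.9, -0.1, -0.0]
opening: 0.0389
grip_force: 36.0
```

Emit:
{"fn": "apply_moves", "kwargs": {"rows": [0.001,0,0.001,0,0,0,0.002,0,0.002,0,0,0,0.002,0,0.002,0,0,0]}}

```text
t: 9.55
tool_pos: [0.4601, -0.3488, 0.0746]
tool_rot: [0.513, 2.306, -0.216]
contact_force: [-2.8, 2.7, 6.8]
opening: 0.0394
grip_force: 36.8
```

Emit:
{"fn": "apply_moves", "kwargs": {"rows": [0,0,0,0,0,0,0,0,0,0,0,0,0,0,0,0,0,0,0,0,0,0,0,0,0,0,0,0,0,0,0,0,0,0,0,0], "grip": 1}}

```text
t: 10.15
tool_pos: [0.4591, -0.3479, 0.0726]
tool_rot: [0.514, 2.309, -0.215]
contact_force: [-0.6, -0.2, -0.7]
opening: 0.0854
grip_force: 0.0
```

Emit:
{"fn": "apply_moves", "kwargs": {"rows": [0,0,-0.03,0,0,0,0,0,-0.07,0,0,0,0,0,-0.11,0,0,0,0,0,-0.15,0,0,0,0,0,-0.15,0,0,0]}}

```text
t: 10.65
tool_pos: [0.4013, -0.3213, 0.1388]
tool_rot: [0.513, 2.305, -0.219]
contact_force: [-0.2, 0.8, 0.4]
opening: 0.0855
grip_force: 0.0
```

```bash
cat > k.py <<'E'
from h import *
o=ctrl.get_obs();print(o['q'],o['opening'],o['tool_pos'])
E
python3 - <<'E'
from h import *
import k
for n in('side','scene'):
    p,d=ctrl.get_image(n);cv2.imwrite(f'pics/{n}3.png',p)
    H,Sx,V=cv2.split(cv2.cvtColor(p,cv2.COLOR_BGR2HSV));red=((H<8)|(H>172))&(Sx>150)&(V>50)
    P,_=cloud(n,red,d);c=P[(P[:,2]>.045)&(P[:,2]<.08)&(P[:,1]<-.25)&(P[:,0]>.44)&(P[:,0]<.6)];print(n,'cap',c.mean(0),c.min(0),c.max(0),len(c))
    g=cloud(n,(V<95)&(Sx<110),d)[0];g=g[(abs(g[:,0]-.473)<.07)&(abs(g[:,1]+.168)<.07)&(g[:,2]>.012)&(g[:,2]<.025)];print('tray',rect(g))
chain(((.45,-.174,.15),14.5,40),((.473,-.168,.024),14.5,40))
E
```

```text
[-0.96670261 -0.33161334  2.36319407  0.7851594   0.52687553 -2.67412156] 0.08554509303417723 [ 0.40128086 -0.32131757  0.13882776]
side cap [ 0.49672825 -0.37058521  0.06275791] [ 0.47715108 -0.40941935  0.04559152] [ 0.58216174 -0.34676788  0.06812278] 541
tray (array([ 474.3, -167.3]), 91.0, 60.2, 13.1)
scene cap [ 0.49550958 -0.36583122  0.06411984] [ 0.47609941 -0.38631839  0.05280244] [ 0.51529957 -0.34549334  0.06810257] 216
tray (array([ 471.9, -168.4]), 96.8, 54.4, 14.8)
[-0.0115, 0.219, -0.1182] [-0.2991, 0.0547, -0.3238] dist 149.5 rows>= 4.7
[0.1046, 0.0001, 0.1863] [0.0, 0.0, 0.0] dist 128.2 rows>= 2.6
```

Emit:
{"fn": "apply_moves", "kwargs": {"rows": [-0.05,0.01,-0.09,0,0,0,-0.06,0.06,-0.14,-0.05,0.01,-0.05,-0.05,0.11,-0.13,-0.13,0.02,-0.13,-0.03,0.17,-0.12,-0.2,0.04,-0.21,-0.012,0.219,-0.118,-0.26,0.05,-0.28,-0.012,0.219,-0.118,-0.299,0.055,-0.324,-0.012,0.219,-0.118,-0.299,0.055,-0.324,-0.012,0.219,-0.118,-0.299,0.055,-0.324]}}

```text
t: 11.55
tool_pos: [0.4168, -0.183, 0.1905]
tool_rot: [-0.305, 2.43, 0.115]
contact_force: [0.0, -0.4, -0.4]
opening: 0.0853
grip_force: 0.0
```

```bash
python3 - <<'E'
from h import *
import k
o=ctrl.get_obs();p,d=ctrl.get_image('wrist');cv2.imwrite('pics/w4.png',p);np.save('pics/w4.npy',d)
H,Sx,V=cv2.split(cv2.cvtColor(p,cv2.COLOR_BGR2HSV));P,uv=cloud('wrist',np.ones((480,640),bool),d,o)
s=(abs(P[:,0]-.473)<.07)&(abs(P[:,1]+.168)<.06)&(P[:,2]>.013)&(P[:,2]<.022);print('tray',rect(P[s]),uv[s].min(0),uv[s].max(0),np.median(P[s][:,2]))
chain(((.45,-.174,.15),14.5,40),((.473,-.168,.024),14.5,40))
E
```

```text
[-0.85091834 -0.50472855  2.35810326  0.7177433   1.05821437 -2.96168867] 0.08529908406258133 [ 0.41684998 -0.18297885  0.19053397]
tray (array([ 472.3, -166.5]), 90.9, 54.4, 14.6) [264  77] [366 192] 0.016263940693932638
[-0.0005, 0.0004, -0.0011] [0.0004, -0.001, -0.0021] dist 0.8 rows>= 0.0
[0.1046, 0.0001, 0.1863] [0.0, 0.0, 0.0] dist 128.2 rows>= 2.6
```

View pics/w4.png

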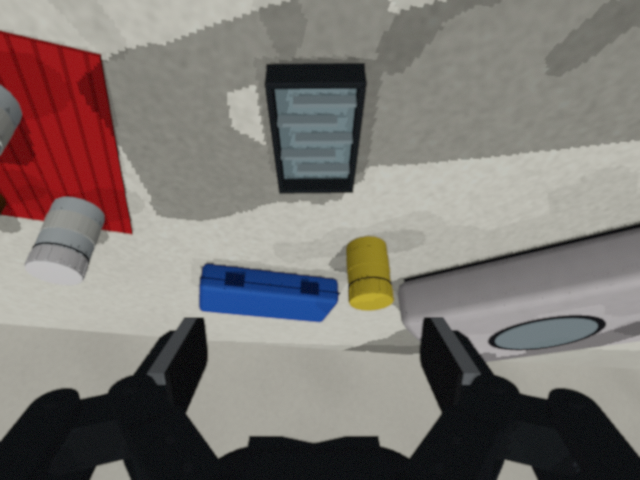

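```bash
python3 - <<'E'
from h import *
print(ctrl.tip_extent)
chain(((.4723,-.1665,.033),14.6,40))
E
```

```text
0.0726
[0.0946, 0.0027, 0.1735] [-0.0003, -0.001, -0.0029] dist 118.6 rows>= 2.4
```

Emit:
{"fn": "apply_moves", "kwargs": {"rows": [0.019,0.001,0.035,0,0,0,0.038,0.001,0.07,0,0,0,0.057,0.002,0.104,0,0,-0.001,0.076,0.002,0.139,0,-0.001,-0.002,0.0946,0.0027,0.1735,0,-0.001,-0.003,0.0946,0.0027,0.1735,0,-0.001,-0.003,0.0946,0.0027,0.1735,0,-0.001,-0.003], "grip": 0.74}}

```text
t: 12.3
tool_pos: [0.442, -0.1689, 0.0844]
tool_rot: [-0.303, 2.442, 0.11]
contact_force: [-0.1, -0.1, 0.0]
opening: 0.0633
grip_force: 0.0
```

Emit:
{"fn": "apply_moves", "kwargs": {"rows": [0.003,0,0.0035,0,0,0,0.005,0,0.006,0,0,0,0.005,0,0.006,0,0,0]}}

```text
t: 12.6
tool_pos: [0.4428, -0.1682, 0.082]
tool_rot: [-0.302, 2.444, 0.107]
contact_force: [0.0, -0.1, 0.4]
opening: 0.0636
grip_force: 0.0
```

```bash
python3 - <<'E'
from h import *
import k
p,d=ctrl.get_image('side');cv2.imwrite('pics/s5.png',cv2.resize(p[240:400,180:400],None,fx=3,fy=3))
chain(((.4723,-.1665,.024),14.6,40))
E
```

```text
[-0.76344993 -0.2210306   2.36560489  0.84864774  0.79111248 -3.13451262] 0.06361342121476889 [ 0.44275824 -0.16820913  0.0819546 ]
[0.0246, -0.0099, 0.0154] [-0.0033, -0.0104, -0.0044] dist 18.4 rows>= 0.4
```

View pics/s5.png

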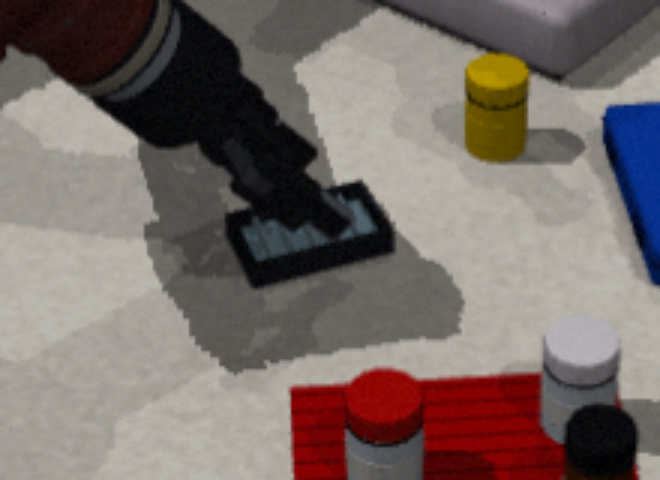

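The crop shows the fingers over the tray, but q6 is at its limit, so the pose is about 18 mm off. I'll fit the arm's kinematics from the logged poses to choose a tilt that can be reached.

```bash
cat > ik.py <<'E'
from h import *
from scipy.optimize import least_squares
D=[([-1.453,.053,1.613,0,1.476,-.119],[.147,-.608,.304]),
([-.48440837,-.41997914,2.32222833,.82111532,1.10390412,-3.1331465],[.46813553,-.00969513,.18903487]),
([-.154665146,.00287403776,2.0855488,.951609367,.760880169,-3.1098242],[.5956,.0998,.1333]),
([-.790051,-.83113858,2.44124348,.69723713,1.11975081,-2.71177062],[.4017,-.1302,.2596]),
([-.89762866,-.28609285,2.20425669,.60968311,.59344252,-2.44084914],[.4524,-.3421,.2019]),
([-.96670261,-.33161334,2.36319407,.7851594,.52687553,-2.67412156],[.40128,-.32132,.13883]),
([-.85091834,-.50472855,2.35810326,.7177433,1.05821437,-2.96168867],[.41685,-.18298,.19053])]
rv={2:[-.889,2.214,.367],4:[.506,2.32,-.201],6:[-.305,2.43,.115],0:[-3.1175,-.3709,0]}
def rz(a):return Ro.from_euler('z',a)
def ry(a):return Ro.from_euler('y',a)
def fk(q,g,s4=1,s6=1,c=0):
    A=rz(q[0])*ry(q[1]);B=rz(q[0])*ry(q[1]+q[2]);E=B*rz(s4*q[3])*ry(q[4])*rz(s6*q[5]+c)
    return rz(q[0]).apply([g[0],0,g[1]])+A.apply([0,0,g[2]])+B.apply([g[3],0,g[4]])+E.apply([0,0,g[5]]),E
best=None
for s4 in(1,-1):
  for s6 in(1,-1):
    for c in np.arange(4)*np.pi/2:
      e=max((fk(D[i][0],[0]*6,s4,s6,c)[1].inv()*Ro.from_rotvec(v)).magnitude() for i,v in rv.items())
      if best is None or e<best[0]:best=(e,s4,s6,c)
_,s4,s6,c=best
f=lambda g:np.concatenate([fk(q,g,s4,s6,c)[0]-np.array(p) for q,p in D])
r=least_squares(f,[0,.35,.4,0,.4,.3]);g=r.x
lo=np.array([-3.01,-1.01,.06,-1.02,.09,-3.14]);hi=np.array([3.01,2.22,2.58,4.17,2.62,3.14])
def ik(G,h,t,q0=D[2][0]):
    p,R=pose(G,h,t);F=lambda q:(lambda P,E:np.r_[(P-p)*10,(R.inv()*E).as_rotvec()])(*fk(q,g,s4,s6,c))
    s=least_squares(F,q0);q=s.x;return np.round(q,2),round(float(np.min(np.r_[q-lo,hi-q])),2),round(s.cost,4)
E
python3 - <<'E'
from ik import *
print(best,g,abs(r.fun).max())
a=np.deg2rad(14.6);T=lambda off,z:(.4723+off*np.cos(a),-.1665+off*np.sin(a),z)
for t in(25,30,35,40,50):
  print(t,'pick',ik(T(-.012,.024),14.6,t),ik(T(-.012,.12),14.6,t),'place',ik(sm(-12,0,24),PH,t),'out',ik(sm(-120,0,60),PH,t))
for t in(35,45,60):print('dim',t,ik(sm(-75,-112,25),PH,t),ik(sm(-20,-112,25),PH,t),ik(sm(-20,-112,25),PH-20,t))
E
```

```text
(0.0016996069232556642, 1, 1, np.float64(1.5707963267948966)) [-0.09117823  0.39966477  0.49044036  0.19647783  0.70878954  0.33359202] 0.07395058288194199
25 pick (array([-0.61, -0.14,  2.21,  0.45,  0.83, -2.7 ]), 0.37, np.float64(0.0)) (array([-0.61, -0.34,  2.2 ,  0.39,  1.02, -2.6 ]), 0.38, np.float64(0.0)) place (array([ 0.04,  0.06,  1.91,  0.37,  0.88, -2.5 ]), 0.64, np.float64(0.0)) out (array([-0.13, -0.16,  2.06,  0.4 ,  1.  , -2.64]), 0.5, np.float64(0.0))
30 pick (array([-0.67, -0.15,  2.25,  0.59,  0.81, -2.86]), 0.28, np.float64(0.0)) (array([-0.67, -0.36,  2.24,  0.5 ,  0.99, -2.72]), 0.34, np.float64(0.0)) place (array([-0.  ,  0.04,  1.96,  0.5 ,  0.82, -2.62]), 0.52, np.float64(0.0)) out (array([-0.18, -0.18,  2.1 ,  0.52,  0.96, -2.76]), 0.38, np.float64(0.0))
35 pick (array([-0.74, -0.15,  2.28,  0.74,  0.8 , -3.04]), 0.1, np.float64(0.0)) (array([-0.74, -0.38,  2.28,  0.62,  0.97, -2.86]), 0.28, np.float64(0.0)) place (array([-0.05,  0.03,  2.  ,  0.64,  0.77, -2.77]), 0.37, np.float64(0.0)) out (array([-0.24, -0.18,  2.13,  0.64,  0.94, -2.9 ]), 0.24, np.float6
[... 646 characters left out ...]

dim 35 (array([-0.28,  0.13,  1.89,  0.68,  0.91, -2.99]), 0.15, np.float64(0.0)) (array([-0.2 ,  0.18,  1.83,  0.66,  0.87, -2.9 ]), 0.24, np.float64(0.0)) (array([-0.09,  0.08,  1.94,  0.49,  0.63, -2.4 ]), 0.54, np.float64(0.0))
dim 45 (array([-0.37,  0.16,  1.94,  0.95,  0.91, -3.26]), -0.12, np.float64(0.0)) (array([-0.28,  0.2 ,  1.89,  0.95,  0.85, -3.19]), -0.05, np.float64(0.0)) (array([-0.14,  0.08,  2.03,  0.89,  0.5 , -2.81]), 0.33, np.float64(0.0))
dim 60 (array([-0.49,  0.28,  1.96,  1.3 ,  1.02, -3.65]), -0.51, np.float64(0.0)) (array([-0.38,  0.31,  1.92,  1.35,  0.94, -3.61]), -0.47, np.float64(0.0)) (array([-0.22,  0.16,  2.1 ,  1.69,  0.55, -3.64]), -0.5, np.float64(0.0))
```

```bash
python3 - <<'E'
from h import *
a=np.deg2rad(14.6);T=lambda off,z:(.4723+off*np.cos(a),-.1665+off*np.sin(a),z)
chain((T(-.012,.06),14.6,33),(T(-.012,.031),14.6,33))
E
```

```text
[-0.0087, -0.0099, -0.0433] [-0.003, 0.0673, -0.0046] dist 27.1 rows>= 0.7
[0.0263, 0.0, 0.0405] [0.0, 0.0, 0.0] dist 29.0 rows>= 0.6
```

Emit:
{"fn": "apply_moves", "kwargs": {"rows": [-0.012,0,-0.05,0,0,0,-0.009,-0.01,-0.043,-0.003,0.067,-0.005,-0.009,-0.01,-0.043,-0.003,0.067,-0.005,-0.009,-0.01,-0.043,-0.003,0.067,-0.005]}}

```text
t: 13.05
tool_pos: [0.4326, -0.1764, 0.1049]
tool_rot: [-0.328, 2.546, 0.098]
contact_force: [-0.0, 0.6, -0.2]
opening: 0.0631
grip_force: 0.0
```

```bash
python3 - <<'E'
from h import *
import k
a=np.deg2rad(14.6);T=lambda off,z:(.4723+off*np.cos(a),-.1665+off*np.sin(a),z)
chain((T(-.012,.031),14.6,33),(T(-.012,.024),14.6,33))
E
```

```text
[-0.76042832 -0.28321459  2.33942986  0.65340807  0.87040054 -2.96375626] 0.06307344371226102 [ 0.43258039 -0.17636444  0.10488538]
[0.0267, -0.0008, 0.0395] [0.0009, 0.0012, 0.0006] dist 28.6 rows>= 0.6
[0.0064, 0.0, 0.0098] [0.0, 0.0, 0.0] dist 7.0 rows>= 0.1
```

Emit:
{"fn": "apply_moves", "kwargs": {"rows": [0.009,0,0.013,0,0,0,0.018,-0.001,0.026,0.001,0.001,0,0.0267,-0.001,0.0395,0.001,0.001,0.001,0.03,-0.001,0.0445,0.001,0.001,0.001,0.033,-0.001,0.049,0.001,0.001,0.001,0.033,-0.001,0.049,0.001,0.001,0.001]}}

```text
t: 13.65
tool_pos: [0.4317, -0.177, 0.0685]
tool_rot: [-0.325, 2.55, 0.098]
contact_force: [-0.5, 1.0, -0.7]
opening: 0.0632
grip_force: 0.0
```

```bash
python3 - <<'E'
from h import *
import k
a=np.deg2rad(14.6);T=lambda off,z:(.4723+off*np.cos(a),-.1665+off*np.sin(a),z)
chain((T(-.012,.024),14.6,33))
E
```

```text
[-0.76143849 -0.19434876  2.34463996  0.70132989  0.7971597  -3.03773949] 0.06316976778645506 [ 0.43168346 -0.17703263  0.06853101]
[-0.0015, -0.0001, -0.0006] [0.0003, -0.0015, -0.0011] dist 0.9 rows>= 0.0
```

Emit:
{"fn": "apply_moves", "kwargs": {"rows": [-0.002,0,-0.002,0,0,0,-0.002,0,-0.002,0,0,0,-0.002,0,-0.002,0,0,0,-0.002,0,-0.002,0,0,0,-0.002,0,-0.002,0,0,0,-0.002,0,-0.002,0,0,0], "grip": 0, "grip_force": 40}}

```text
t: 14.25
tool_pos: [0.4323, -0.1772, 0.071]
tool_rot: [-0.325, 2.55, 0.096]
contact_force: [-0.2, 0.6, -0.6]
opening: 0.0529
grip_force: 43.5
```

```bash
python3 - <<'E'
from h import *
import k
a=np.deg2rad(14.6);T=lambda off,z:(.4723+off*np.cos(a),-.1665+off*np.sin(a),z)
print(o:=ctrl.get_obs()['contact_force'])
chain((T(-.012,.024),14.6,33),(T(-.012,.14),14.6,33),(sm(-110,0,80),PH,33))
E
```

```text
[-0.76058673 -0.19955185  2.34375722  0.69824712  0.80016753 -3.03286783] 0.05291028983220747 [ 0.43227693 -0.17718279  0.07096955]
[-0.22915129  0.60472138 -0.59938392]
[0.0015, 0.0004, 0.0024] [-0.0004, -0.001, -0.0006] dist 1.7 rows>= 0.0
[-0.1053, 0.0, -0.1621] [0.0, 0.0, 0.0] dist 116.0 rows>= 2.3
[-0.2241, 0.3109, 0.1456] [-0.1767, -0.0, -0.2721] dist 246.0 rows>= 4.9
```

Emit:
{"fn": "apply_moves", "kwargs": {"rows": [-0.01,0,-0.016,0,0,0,-0.036,0,-0.056,0,0,0,-0.07,0,-0.108,0,0,0,-0.1,0,-0.154,0,0,0,-0.104,0,-0.16,0,0,0,-0.104,0,-0.16,0,0,0]}}

```text
t: 14.85
tool_pos: [0.433, -0.1776, 0.1874]
tool_rot: [-0.326, 2.547, 0.092]
contact_force: [-0.5, -0.5, -1.5]
opening: 0.0527
grip_force: 43.6
```

```bash
cat > tr.py <<'E'
from h import *
def tray():
    o=ctrl.get_obs();p,d=ctrl.get_image('wrist');P,uv=cloud('wrist',np.ones((480,640),bool),d,o)
    R=Ro.from_rotvec(o['tool_rot']).as_matrix();h=np.degrees(np.arctan2(R[1,2],R[0,2]))
    G=o['tool_pos']+.054*R[:,2];H,S_,V=cv2.split(cv2.cvtColor(p,cv2.COLOR_BGR2HSV));dark=V[uv[:,1],uv[:,0]]<70
    Q=(P-G)@Ro.from_euler('z',h,degrees=True).as_matrix()  # heading frame about grasp pt
    s=(abs(Q[:,0])<.07)&(abs(Q[:,1])<.035)&(Q[:,2]<-.002)&(Q[:,2]>-.035)
    print('G',G,'head',h,'n',s.sum());return p,Q[s],uv[s],dark[s],h,G
E
python3 - <<'E'
from tr import *
import k
p,Q,uv,dk,h,G=tray();cv2.imwrite('pics/w6.png',p)
print(rect(Q[Q[:,2]>-.013]),np.percentile(Q[:,2],[2,20,50,80,98]))
f=Q[(abs(Q[:,1])<.018)&(Q[:,2]<-.014)];A=np.c_[f[:,:2],np.ones(len(f))];print('floor plane',np.linalg.lstsq(A,f[:,2],rcond=None)[0],len(f),f[:,0].min(),f[:,0].max())
chain((sm(-110,0,80),PH,33))
E
```

```text
[-0.76003861 -0.44270874  2.29689877  0.56688619  1.0318548  -2.81923028] 0.052657127926799795 [ 0.43298887 -0.17763241  0.18735998]
G [ 0.46149823 -0.170394    0.14207397] head 14.246136040935513 n 20134
(array([13.1, -0.5]), 92.1, 68.6, 0.8) [-0.02522117 -0.01897766 -0.01436059 -0.00947477 -0.00515464]
floor plane [ 0.04514569  0.01296867 -0.01795252] 7301 -0.033086126751325697 0.056753479670495516
[-0.2241, 0.3113, 0.1449] [-0.1769, -0.0013, -0.2727] dist 246.0 rows>= 4.9
```

View pics/w6.png

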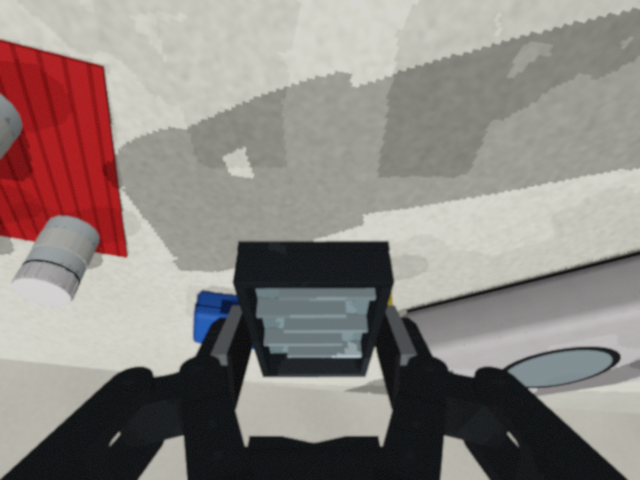

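Emit:
{"fn": "apply_moves", "kwargs": {"rows": [-0.032,0.044,0.021,-0.025,0,-0.039,-0.064,0.089,0.041,-0.051,0,-0.078,-0.096,0.133,0.062,-0.076,0,-0.117,-0.128,0.178,0.083,-0.101,0,-0.156,-0.16,0.222,0.103,-0.126,0,-0.195,-0.192,0.267,0.124,-0.152,0,-0.234,-0.224,0.311,0.145,-0.177,-0.001,-0.273,-0.224,0.311,0.145,-0.177,-0.001,-0.273,-0.224,0.311,0.145,-0.177,-0.001,-0.273]}}

```text
t: 15.8
tool_pos: [0.5396, 0.0444, 0.1828]
tool_rot: [-0.969, 2.409, 0.29]
contact_force: [0.2, 0.4, -1.5]
opening: 0.0528
grip_force: 43.6
```

```bash
python3 - <<'E'
from tr import *
import k
p,Q,uv,dk,h,G=tray()
print(rect(Q[Q[:,2]>-.013]))
# base & ring from wrist + scene
p,d=ctrl.get_image('scene');V=p.max(2);yy,xx=np.mgrid[:480,:640];w=(xx>360)&(xx<570)&(yy>250)&(yy<415)
P,_=cloud('scene',w,d);B=P[abs(P[:,2]-.06)<.004];print('base',rect(B))
q=P[(abs(P[:,2]-.06)<.005)];
P,_=cloud('scene',w&(V<75),d);q=P[abs(P[:,2]-.06)<.005];c=S.copy()
for _ in range(6):
    r=np.hypot(*(q[:,:2]-c).T);s=q[abs(r-.057)<.008];c,rr=circ(s)
print('ring',c,rr,len(s))
chain((sm(-60,0.5,60),PH-.5,33),(sm(-13,0.5,38),PH-.5,33),(sm(-13,0.5,28),PH-.5,33))
E
```

```text
[-0.23541081 -0.20234951  2.12320841  0.58629351  0.97611071 -2.84591415] 0.052837574570629056 [0.53955734 0.04439773 0.18277993]
G [0.56053837 0.06481504 0.1374045 ] head 44.21984099444133 n 20160
(array([13.3, -0.1]), 92.5, 69.9, -0.3)
base (array([626.7, 155.2]), 307.9, 205.1, -46.6)
ring [0.63863911 0.14063651] 0.055915013908874794 667
[-0.0548, 0.0013, 0.0718] [0.0041, -0.0013, 0.0034] dist 54.2 rows>= 1.1
[-0.0457, 0.0007, 0.0734] [0.0, 0.0, 0.0] dist 51.9 rows>= 1.0
[0.0091, 0.0, 0.014] [0.0, 0.0, 0.0] dist 10.0 rows>= 0.2
```

Emit:
{"fn": "apply_moves", "kwargs": {"rows": [-0.018,0,0.024,0.001,0,0.001,-0.036,0.001,0.048,0.002,0,0.002,-0.055,0.001,0.072,0.003,-0.001,0.003,-0.07,0.001,0.096,0.003,-0.001,0.003,-0.085,0.002,0.12,0.003,-0.001,0.003,-0.1005,0.002,0.145,0.003,-0.001,0.003,-0.1005,0.002,0.145,0.003,-0.001,0.003,-0.1005,0.002,0.145,0.003,-0.001,0.003]}}

```text
t: 16.7
tool_pos: [0.61, 0.1115, 0.1447]
tool_rot: [-0.958, 2.408, 0.283]
contact_force: [0.2, 0.4, -0.7]
opening: 0.0528
grip_force: 43.5
```

```bash
python3 - <<'E'
from tr import *
import k
print(ctrl.get_obs()['contact_force'])
p,Q,uv,dk,h,G=tray()
print(rect(Q[Q[:,2]>-.013]))
p,d=ctrl.get_image('side');cv2.imwrite('pics/s7.png',cv2.resize(p[90:280,220:440],None,fx=3,fy=3))
chain((sm(-13,0.5,28),43.5,33))
E
```

```text
[-0.07630721  0.02941666  1.98074691  0.58966915  0.81133007 -2.74808126] 0.05282946603657688 [0.60995986 0.11146291 0.14471555]
[ 0.18479795  0.36183861 -0.67117484]
G [0.63136711 0.13166664 0.09944372] head 43.34329694467499 n 20160
(array([13.2, -0. ]), 92.2, 70.0, -0.0)
[0.0111, 0.0006, 0.0169] [-0.0015, 0.0009, -0.0008] dist 12.1 rows>= 0.2
```

View pics/s7.png

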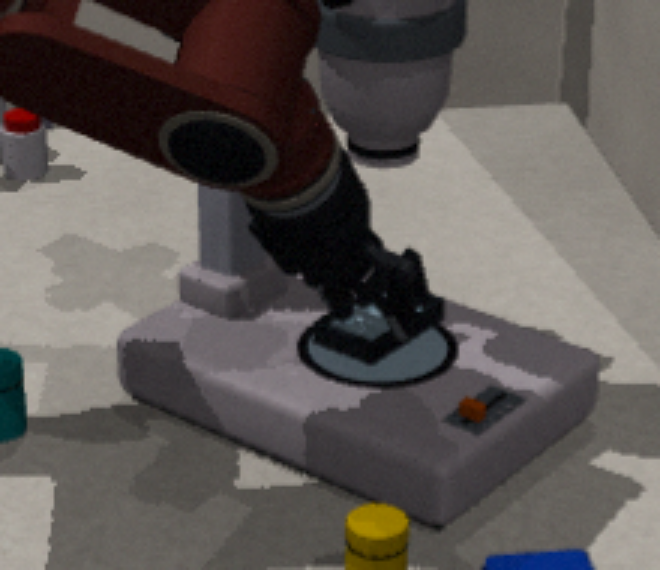

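Emit:
{"fn": "apply_moves", "kwargs": {"rows": [0.004,0,0.006,0,0,0,0.0075,0,0.012,-0.001,0,0,0.011,0.0006,0.017,-0.001,0.001,-0.001,0.0117,0.0006,0.018,-0.001,0.001,-0.001,0.0117,0.0006,0.018,-0.001,0.001,-0.001]}}

```text
t: 17.3
tool_pos: [0.6101, 0.1126, 0.132]
tool_rot: [-0.962, 2.407, 0.284]
contact_force: [0.2, 0.9, -0.4]
opening: 0.0522
grip_force: 43.6
```

Emit:
{"fn": "apply_moves", "kwargs": {"rows": [0.001,0,0.0015,0,0,0,0.001,0,0.0015,0,0,0]}}

```text
t: 17.5
tool_pos: [0.6103, 0.1126, 0.1313]
tool_rot: [-0.962, 2.407, 0.284]
contact_force: [0.3, 0.0, -1.2]
opening: 0.0525
grip_force: 43.6
```

Emit:
{"fn": "apply_moves", "kwargs": {"rows": [0.001,0,0.0015,0,0,0,0.001,0,0.0015,0,0,0]}}

```text
t: 17.7
tool_pos: [0.6105, 0.1126, 0.1306]
tool_rot: [-0.962, 2.406, 0.284]
contact_force: [0.3, -0.2, -0.4]
opening: 0.0524
grip_force: 43.6
```

Emit:
{"fn": "apply_moves", "kwargs": {"rows": [0.001,0,0.0015,0,0,0,0.001,0,0.0015,0,0,0]}}

```text
t: 17.9
tool_pos: [0.6109, 0.1127, 0.1305]
tool_rot: [-0.962, 2.405, 0.284]
contact_force: [-2.2, -0.9, 6.3]
opening: 0.0522
grip_force: 44.2
```

Emit:
{"fn": "apply_moves", "kwargs": {"rows": [0,0,0,0,0,0,0,0,0,0,0,0,0,0,0,0,0,0,0,0,0,0,0,0], "grip": 0.9}}

```text
t: 18.3
tool_pos: [0.6102, 0.1126, 0.129]
tool_rot: [-0.962, 2.407, 0.284]
contact_force: [0.5, 0.4, 0.3]
opening: 0.077
grip_force: 0.0
```

Emit:
{"fn": "apply_moves", "kwargs": {"rows": [0,0,-0.02,0,0,0,0,0,-0.05,0,0,0,0.01,0,-0.09,0,0,0,0.04,0,-0.14,0,0,0,0.06,0,-0.19,0,0,0,0.06,0,-0.19,0,0,0]}}

```text
t: 18.9
tool_pos: [0.5434, 0.0472, 0.2088]
tool_rot: [-0.959, 2.403, 0.278]
contact_force: [0.0, 0.4, 0.2]
opening: 0.0765
grip_force: 0.0
```

```bash
python3 - <<'E'
from h import *
import k
def meas(n,p,d,o=None):
    P,uv=cloud(n,np.ones((480,640),bool),d,o);V=p.max(2)[uv[:,1],uv[:,0]]
    near=np.hypot(*(P[:,:2]-S).T)<.2
    B=P[near&(abs(P[:,2]-.06)<.003)];b=rect(B)
    T=P[(np.hypot(*(P[:,:2]-S).T)<.07)&(P[:,2]>.071)&(P[:,2]<.083)];print(n,'base',b,'tray',rect(T),len(T))
    q=P[near&(abs(P[:,2]-.06)<.005)&(V<75)];c=S.copy()
    for _ in range(6):
        r=np.hypot(*(q[:,:2]-c).T);s=q[abs(r-.057)<.006];c,rr=circ(s)
    print(' ring',c,rr,len(s))
o=ctrl.get_obs()
for n in('wrist','scene','side'):
    p,d=ctrl.get_image(n);cv2.imwrite(f'pics/{n}8.png',p);meas(n,p,d,o)
E
```

```text
[-0.22632968 -0.23528408  2.10436054  0.56799412  1.00097321 -2.80311766] 0.07653859771673523 [0.54342058 0.04717263 0.20876961]
wrist base (array([624.6, 155. ]), 296.8, 197.4, -45.8) tray (array([641.6, 141.8]), 91.8, 54.2, 43.7) 2575
 ring [0.6409904  0.14219005] 0.05583178360773418 2015
scene base (array([627. , 154.2]), 305.5, 205.2, -46.0) tray (array([641.2, 140.3]), 91.7, 58.0, 44.3) 732
 ring [0.63862574 0.1408494 ] 0.05582620563049642 630
side base (array([628.1, 152.2]), 307.8, 210.3, -46.2) tray (array([643.8, 140. ]), 98.2, 58.3, 43.1) 488
 ring [0.64271343 0.14265334] 0.0562264250992029 256
```

View pics/wrist8.png

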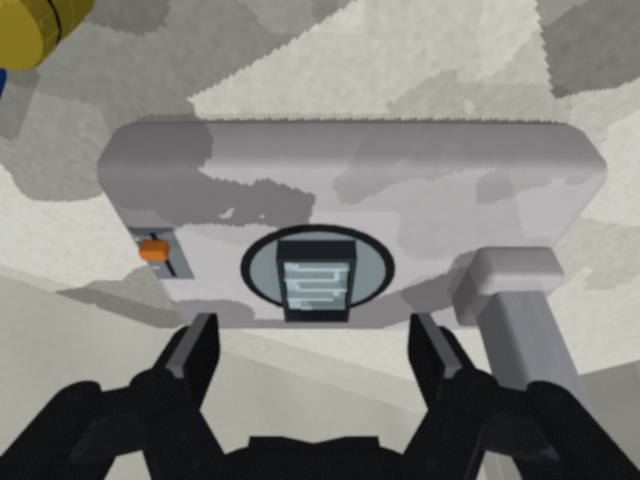

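The tray is about 1 mm off the ring centre and square to within 1°. Next is the slider, at pixel (154,250).

```bash
python3 - <<'E'
from h import *
import k
o=ctrl.get_obs();p,d=ctrl.get_image('wrist');H,Sx,V=cv2.split(cv2.cvtColor(p,cv2.COLOR_BGR2HSV))
yy,xx=np.mgrid[:480,:640];m=big((H<20)&(Sx>150)&(V>100)&(xx<220)&(yy>200)&(yy<300));P,uv=cloud('wrist',m,d,o)
a=np.deg2rad(PH);D=(P[:,:2]-S)*1000;q=np.c_[D@[np.cos(a),np.sin(a)],D@[-np.sin(a),np.cos(a)],P[:,2]*1e3-60]
print(np.round(np.percentile(q,[3,50,97],axis=0),1),len(q),uv.mean(0))
chain((sm(-72,-112,60),PH,22),(sm(-72,-112,28),PH,22))
E
```

```text
[-0.22299432 -0.22868027  2.10434292  0.56847558  0.99935739 -2.80295282] 0.07661998096022943 [0.54338225 0.04892999 0.20545767]
[[ -45.7 -117.1    2.8]
 [ -44.1 -108.5    9.7]
 [ -37.4 -101.5   12.5]] 506 [148.84189723 253.8715415 ]
[-0.027, -0.1893, 0.0867] [-0.0013, 0.122, -0.0021] dist 126.0 rows>= 2.5
[0.02, -0.0, 0.0494] [0.0, 0.0, 0.0] dist 32.0 rows>= 0.6
```

Emit:
{"fn": "apply_moves", "kwargs": {"rows": [-0.005,-0.046,0.02,0,0.03,0,-0.009,-0.092,0.04,0,0.061,-0.001,-0.014,-0.138,0.06,-0.001,0.09,-0.001,-0.0186,-0.184,0.081,-0.001,0.122,-0.002,-0.0186,-0.184,0.081,-0.001,0.122,-0.002,-0.0186,-0.184,0.081,-0.001,0.122,-0.002,-0.0186,-0.184,0.081,-0.001,0.122,-0.002], "grip": 0, "grip_force": 20}}

```text
t: 19.8
tool_pos: [0.6447, -0.0055, 0.1698]
tool_rot: [-1.037, 2.578, 0.202]
contact_force: [0.3, 0.6, 0.6]
opening: 0.0001
grip_force: 0.0
```

```bash
python3 - <<'E'
from h import *
import k
chain((sm(-78,-109,60),PH,22),(sm(-78,-109,30),PH,22))
E
```

```text
[-0.22595231  0.11206408  1.81070863  0.37360195  1.03341532 -2.72423541] 5.616860781930714e-05 [ 0.64472137 -0.00551071  0.16978197]
[-0.0004, -0.0017, -0.0004] [0.0004, -0.0001, -0.0] dist 1.1 rows>= 0.0
[0.0187, -0.0, 0.0464] [0.0, 0.0, 0.0] dist 30.0 rows>= 0.6
```

Emit:
{"fn": "apply_moves", "kwargs": {"rows": [0.006,0,0.015,0,0,0,0.012,0,0.03,0,0,0,0.0187,0,0.0464,0,0,0,0.0187,0,0.0464,0,0,0,0.0187,0,0.0464,0,0,0]}}

```text
t: 20.3
tool_pos: [0.645, -0.0062, 0.1398]
tool_rot: [-1.035, 2.579, 0.201]
contact_force: [0.3, -0.7, -0.4]
opening: 0.0002
grip_force: 0.0
```

```bash
python3 - <<'E'
from h import *
import k
print(ctrl.get_obs()['contact_force'])
p,d=ctrl.get_image('side');cv2.imwrite('pics/s9.png',cv2.resize(p[150:280,310:460],None,fx=4,fy=4))
chain((sm(-78,-109,25),PH,22))
E
```

```text
[-0.22683556  0.15153325  1.8235329   0.3854503   0.98455876 -2.74700843] 0.00018437848334858985 [ 0.64500024 -0.00621588  0.13976788]
[ 0.3420732  -0.7391069  -0.38975986]
[0.0031, 0.0001, 0.0085] [-0.0006, 0.0002, -0.0003] dist 5.4 rows>= 0.1
```

View pics/s9.png

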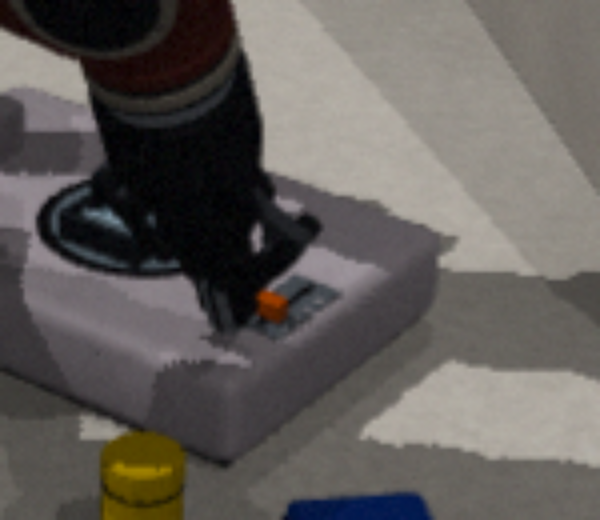

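Emit:
{"fn": "apply_moves", "kwargs": {"rows": [0.001,0,0.0023,0,0,0,0.0019,0,0.0046,0,0,0,0.0019,0,0.0046,0,0,0]}}

```text
t: 20.65
tool_pos: [0.6455, -0.0064, 0.1376]
tool_rot: [-1.036, 2.577, 0.2]
contact_force: [-0.1, 0.3, -0.2]
opening: -0.0001
grip_force: 0.0
```

Emit:
{"fn": "apply_moves", "kwargs": {"rows": [0.0006,0,0.0015,0,0,0,0.0013,0,0.0031,0,0,0,0.0013,0,0.0031,0,0,0]}}

```text
t: 20.95
tool_pos: [0.6453, -0.0063, 0.1353]
tool_rot: [-1.036, 2.578, 0.201]
contact_force: [-0.5, -0.3, 0.2]
opening: 0.0001
grip_force: 0.0
```

Emit:
{"fn": "apply_moves", "kwargs": {"rows": [0.0006,0,0.0015,0,0,0,0.0012,0,0.0028,0,0,0,0.0012,0,0.0028,0,0,0]}}

```text
t: 21.25
tool_pos: [0.6453, -0.0064, 0.1335]
tool_rot: [-1.035, 2.578, 0.2]
contact_force: [-0.8, 0.6, 0.6]
opening: -0.0002
grip_force: 0.0
```

Emit:
{"fn": "apply_moves", "kwargs": {"rows": [-0.005,0,0.002,0,0,0,-0.01,0,0.004,0,0,0,-0.015,0,0.006,0,0,0,-0.02,0,0.008,0,0,0,-0.025,0,0.01,0,0,0,-0.03,0,0.012,0,0,0,-0.035,0,0.014,0,0,0,-0.04,0,0.016,0,0,0,-0.04,0,0.016,0,0,0]}}

```text
t: 22.15
tool_pos: [0.6644, 0.0118, 0.1338]
tool_rot: [-1.036, 2.577, 0.2]
contact_force: [-0.3, -0.2, 0.1]
opening: -0.0001
grip_force: 0.0
```

```bash
cat > dm.py <<'E'
from h import *
def dim():
  for n in('scene','side'):
    p,d=ctrl.get_image(n);H,Sx,V=cv2.split(cv2.cvtColor(p,cv2.COLOR_BGR2HSV))
    m=(H<22)&(H>4)&(Sx>150)&(V>90);P,uv=cloud(n,m,d);a=np.deg2rad(PH);D=(P[:,:2]-S)*1000
    q=np.c_[D@[np.cos(a),np.sin(a)],D@[-np.sin(a),np.cos(a)],P[:,2]*1e3-60];q=q[(abs(q[:,0])<70)&(abs(q[:,1]+112)<25)&(q[:,2]>3)&(q[:,2]<20)]
    print(n,len(q),np.round(np.percentile(q,[5,50,95],axis=0),1).tolist() if len(q) else '')
  return p
E
python3 - <<'E'
from dm import *
import k
print(ctrl.get_obs()['contact_force']);dim()
E
```

```text
[-0.19057854  0.19745035  1.78261872  0.3805818   0.96622404 -2.71299168] -5.082956825812825e-05 [0.66435376 0.01179936 0.13382108]
[-0.25286436 -0.22272996  0.05159727]
scene 47 [[-36.5, -118.7, 12.0], [-31.8, -111.9, 14.2], [-27.7, -104.5, 16.8]]
side 4 [[-31.4, -120.9, 14.3], [-28.8, -119.1, 14.5], [-27.4, -117.9, 17.7]]
```

Emit:
{"fn": "apply_moves", "kwargs": {"rows": [-0.005,0,0.002,0,0,0,-0.01,0,0.004,0,0,0,-0.015,0,0.006,0,0,0,-0.02,0,0.008,0,0,0,-0.025,0,0.01,0,0,0,-0.03,0,0.012,0,0,0,-0.03,0,0.012,0,0,0]}}

```text
t: 22.95
tool_pos: [0.6784, 0.0253, 0.1339]
tool_rot: [-1.036, 2.577, 0.201]
contact_force: [0.6, 1.1, 0.3]
opening: -0.0003
grip_force: 0.0
```

Emit:
{"fn": "apply_moves", "kwargs": {"rows": [-0.0025,0,0.001,0,0,0,-0.005,0,0.002,0,0,0,-0.005,0,0.002,0,0,0]}}

```text
t: 23.25
tool_pos: [0.6805, 0.0273, 0.1339]
tool_rot: [-1.035, 2.577, 0.2]
contact_force: [-0.3, -0.4, 0.0]
opening: 0.0002
grip_force: 0.2
```

```bash
python3 - <<'E'
from dm import *
print(ctrl.get_obs()['contact_force']);dim()
E
```

```text
[-0.25116911 -0.35807619  0.02369727]
scene 49 [[-13.7, -118.3, 12.1], [-9.3, -111.6, 14.1], [-5.9, -103.3, 17.1]]
side 5 [[-9.7, -121.0, 13.5], [-8.0, -118.5, 14.5], [-2.7, -117.2, 16.4]]
```

Emit:
{"fn": "apply_moves", "kwargs": {"rows": [-0.0015,0,0.0006,0,0,0,-0.003,0,0.0012,0,0,0,-0.003,0,0.0012,0,0,0]}}

```text
t: 23.65
tool_pos: [0.6814, 0.028, 0.1339]
tool_rot: [-1.037, 2.579, 0.2]
contact_force: [-4.4, -3.1, 3.7]
opening: 0.0001
grip_force: 3.1
```

Emit:
{"fn": "apply_moves", "kwargs": {"rows": [-0.0015,0,0.0006,0,0,0,-0.003,0,0.0012,0,0,0,-0.003,0,0.0012,0,0,0]}}

```text
t: 23.95
tool_pos: [0.6818, 0.0283, 0.1339]
tool_rot: [-1.039, 2.582, 0.2]
contact_force: [-13.2, -9.7, 8.0]
opening: 0.0004
grip_force: 7.5
```

Emit:
{"fn": "apply_moves", "kwargs": {"rows": [0.01,0,-0.004,0,0,0,0.03,0,-0.012,0,0,0,0.05,0,-0.06,0,0,0,0.05,0,-0.12,0,0,0,0.06,0,-0.18,0,0,0,0.08,0,-0.24,0,0,0,0.08,0,-0.24,0,0,0]}}

```text
t: 24.65
tool_pos: [0.6129, -0.0403, 0.2554]
tool_rot: [-1.032, 2.571, 0.191]
contact_force: [0.9, -0.3, 0.7]
opening: -0.0001
grip_force: 0.0
```

```bash
python3 - <<'E'
from dm import *
import k
p=dim();cv2.imwrite('pics/end.png',p)
o=ctrl.get_obs();print(o['t'],o['contact_force'])
for n in('side','scene'):
    p,d=ctrl.get_image(n);H,Sx,V=cv2.split(cv2.cvtColor(p,cv2.COLOR_BGR2HSV));P,uv=cloud(n,np.ones((480,640),bool),d)
    T=P[(np.hypot(*(P[:,:2]-S).T)<.07)&(P[:,2]>.071)&(P[:,2]<.083)];print('tray',rect(T))
    red=((H<8)|(H>172))&(Sx>150)&(V>50);P,_=cloud(n,red,d);c=P[(P[:,2]>.06)&(P[:,2]<.08)&(P[:,1]<-.25)&(P[:,0]<.6)&(P[:,0]>.44)];print('jar top',rect(c),np.percentile(c[:,2],[5,95]))
E
```

```text
[-0.29876462 -0.04752258  1.82200842  0.36060175  1.18514304 -2.739109  ] -0.0001243824920951333 [ 0.61288738 -0.04034409  0.25541451]
scene 46 [[-13.3, -117.9, 12.0], [-9.0, -111.8, 13.6], [-4.6, -104.3, 16.7]]
side 21 [[-11.6, -120.7, 12.6], [-7.6, -112.1, 14.4], [-2.0, -104.6, 15.5]]
24.75 [-0.65382887  0.01417611 -0.94612171]
tray (array([642.4, 139.7]), 95.4, 60.0, 41.7)
jar top (array([ 497.4, -367.6]), 39.8, 38.3, -46.1) [0.06169595 0.06683035]
tray (array([640.8, 141. ]), 90.7, 56.9, 43.2)
jar top (array([ 496.6, -365.7]), 36.7, 36.3, -54.7) [0.06184582 0.0668782 ]
```

View pics/end.png

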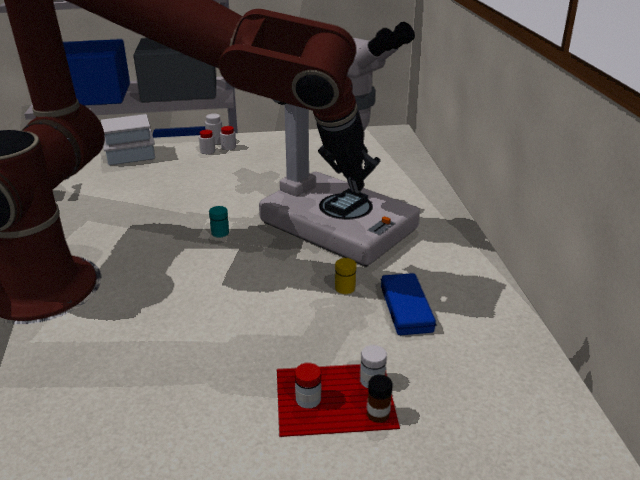

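The final picture shows the jar upright on the free half of the mat at (308,385), the tray on the ring at (346,203), the slider at its far end at (386,220), and everything else untouched.

```bash
python3 -c "
from station import ctrl
print(ctrl.finish_job())"
```

```text
the job is handed in; nothing more can be done
None
```

I handed the job in at about 25 s: the jar is upright on the red mat, the tray lies flat, square and centred on the stage to about 1 mm, and the lamp slider was pushed until it hit its stop (images show about 33 of its 34 mm travel).

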